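# Brush the sawing scrap out of the saw bed into its tray

### The arm

A 6-joint arm with a two-finger parallel gripper is mounted at the origin on a cart in front of the work surface, level with it; the furniture and walls round the work are solid. World frame = base frame: x ahead of the robot, y to its left, z up, the work surface at z = 0. Lengths are in mm, angles in rad, forces in N, time in s.
With the tool pointing down it reaches from about 300 to 775 mm from the base axis. Payload 14.6 kg.
Tool frame: the origin (TCP) lies on the mounting face of the last link; the fingertips stand 199 mm ahead of it and the grasp point (between the pads) lies 180 mm ahead of it; z points along the fingers, y is the line along which they close (so a half turn about z gives the same grasp; the last joint's range is limited). The gripper opens to 94 mm and grips with 3 to 60 N. Pads are 16 mm wide; open, the fingers measure 119 mm over their backs; the gripper's body (75 mm by 177 mm) begins 78 mm behind the grasp point.
Start: joints at [-1.176, 0.3, 1.521, -0, 1.321, -0.067], TCP at [245.051, -492.383, 404.646] pointing down, gripper open.
Joint ranges: [-3.03, 3.03], [-0.79, 2.21], [0.23, 2.52], [-1.04, 4.18], [0, 3.07], [-2.55, 2.55]. Speed limits (rad/s): [2.22, 2.22, 2.57, 3.14, 3.14, 3.14].

### API

Orientations are given as [roll, pitch, yaw] about the fixed x, y, z axes, in that order (R = Rz(yaw) Ry(pitch) Rx(roll)).
In Python, from cell import manip gives the robot as it stands. The module is installed in compiled form; this text tells all that it offers.
- The arm moves only by the shell command python3 -m creep 'ROWS' [FORCE]. ROWS is a JSON object of lists of equal length, an entry for each row: "slide": the shift along the world's x, y, z in cm, a list of three; "turn": the turn about the world's z in rad; "claw": the opening, from 0 (shut) to 1 (fully open). A call has 1 to 8 rows; each row shifts and turns the commanded pose from where the row before left it; what a row does not reach is not made up. A row lasts 1/8 s, in which the tool goes at most 62.5 mm and 10.7 degrees, less where a joint would pass 70% of its speed; a pose out of reach is approached as far as the arm can. A call with a gripper value outside its range is refused whole. The fingers move at their own pace and stop on an object; FORCE is the grip in N (left out, the last holds). Time passes only in rows, so rows that do not move let the fingers close. It gives the time, the measured TCP pose, the force, the opening and the grip force at its end, in the units of the state.
- manip.read_state(): the state, without advancing time (a new reading comes with each control period).
- manip.camera(name): name is "scene" or "top" or "wrist"; returns (picture, depth): 420x560x3 uint8, red, green, blue; 420x560 float32, mm along the optical axis (not along the pixel's ray), 0 where there is no reading.
- manip.calibration(name): a dict with "intrinsics" (3x3 intrinsics, pixels), "pose" (4x4, takes a point from camera to world coordinates). Camera axes: x right, y up, looking along -z (the intrinsics and any distortion apply to the point x, -y, -z); pixel columns grow to the right and rows downward; lengths in mm; the calibration is good to about 2 mm. A picture is of the moment at which its call begins: read the wrist's pose just before it. calibration takes no time and is no camera call; for the wrist camera it gives the pose at the moment of the call.
- manip.sign_off(): hands the job in; it is judged then, once.
Trained networks look in the newest picture that a camera, given by its name, has taken for a name from the list of things; names that differ only in an ending like _2 or _b are one class to them, and where a whole thing is asked for, a point or a joint stands for the part that bears it (a point fixed in the world has none). Each returns a list of dicts, best first, with "score" (0 to 1); they miss things now and then, are a little off and sometimes report something else, mostly with a low value. They report only what shows in the picture. A call takes as long as a camera call. They do not tell look-alikes from the thing itself.
- manip.cut_out(query, camera): "mask" (420x560 bool, what is visible of it) and "position" ([column, row] in pixels, amid what is visible of it).
The state is a dict: "clock": time; "joints": joint angles; "qd": joint speeds; "effort": joint torques, N m; "eef_pos": TCP position; "eef_rot": TCP orientation; "wrist_force": force on the tool from outside, world axes, zero at the start; "moment": the same for the moment, N m; "finger_gap": finger opening in mm; "finger_force": force on a finger pad.
Only numpy, scipy, OpenCV 4.12 (cv2) and the standard library are available. Lean on these libraries where they do the work, as an engineer would, in place of code of your own. Each camera call takes 0.05 s, during which the arm holds its last target. There are 200 camera calls.

### The job

Two pieces of scrap lie between the rails of the small saw bed: take the small hand brush, the one narrow enough to go between the rails, and sweep both pieces along the bed and over its open end into the tray. Touch the scrap only with the brush, not with the gripper. When both are in the tray, stand the brush upright on its bristles on the bare table, off the bed and tray, and let go.

Things in the scene. Friction and masses are not known exactly. Their poses are not given: they have to be found in the camera images.
- small_brush_grip (a point): Small hand brush standing on its bristles (a like one beside it is 110 mm wide). Point: mid-grip, 70 mm above the bristle tips; z up. Upright wooden grip 18 (x) by 42 (y) mm, 45 to 90 mm above the tips; below it a block 24 by 62 mm, 31 to 45 mm up, then stiff unbending bristles 20 (x) by 60 (y) mm, 31 long. Broad faces +x and -x sweep alike. 0.1 kg.
- saw_bed: Fixed low saw bed. Origin: centre of the bed's underside, on the table; x along the channel to its open tray end. Bed surface 24 mm up, x -80 to 80 mm; two rails to 38 mm up, inner faces y = -38 and 38, outer -48 and 48; both ends open. Sheet-steel tray adjoins at x 80 to 150, y -48 to 48: floor 4 mm, three walls 34 mm up, none toward the bed.
- bar_end: Scrap: sawn-off end of an aluminium bar, 26 (x) by 18 (y) by 16 mm high. Origin: centre of its underside. Lies on the bed, 25 g.
- hex_slug: Scrap: short piece of brass hexagon bar standing on a flat end, 20 mm across the flats (23 mm over the corners), 16 mm high. Origin: centre of its underside. Stands on the bed, 40 g.
Mind the look-alikes: they are no part of the job. Leave any blue look-alike of the part that bears small_brush_grip alone.

How it is judged (in metres and radians):
On the way, in this order (a step that is already met when the one before it is completed fails the run):
1. the small brush is lifted (height (world z) of small_brush_grip above 0.085 m), for 0.1 s.
2. both pieces of scrap are swept into the tray (x of bar_end in the frame of saw_bed between 0.08 and 0.148 m and y of bar_end in the frame of saw_bed between -0.046 and 0.046 m and z of each of bar_end, hex_slug in the frame of saw_bed below 0.024 m and x of hex_slug in the frame of saw_bed between 0.08 and 0.148 m and y of hex_slug in the frame of saw_bed between -0.046 and 0.046 m), for 0.2 s.
At the end, for the whole second after the job is handed in: Both pieces of scrap lie still in the tray (centres within its walls, below the bed's surface), and the small brush stands upright (within 11 degrees) on its bristles on the table, its grip 60 to 80 mm up, off the bed and tray (all of step 2 and linear speed of each of bar_end, hex_slug below 0.02 m/s and height (world z) of small_brush_grip between 0.06 and 0.08 m and angle between small_brush_grip's own z axis and vertical below 0.2 rad and (y of small_brush_grip in the frame of saw_bed above 0.05 m or y of small_brush_grip in the frame of saw_bed below -0.05 m or x of small_brush_grip in the frame of saw_bed above 0.15 m or x of small_brush_grip in the frame of saw_bed below -0.08 m)); the robot touches nothing.
It fails at once if the gripper or arm touches the bar end (contact force between any of the fingers, the arm and bar_end above 0.5 N).
It fails at once if the gripper or arm touches the hexagonal slug (contact force between any of the fingers, the arm and hex_slug above 0.5 N).
It also fails if it takes over 45 s, if anything falls off the work surface, if the arm or the gripper's body presses on something with over 40 N, if the wrist force passes 120 N, or if a joint passes its speed limit or range.

## Working session

There is one attempt and no reset: what is moved stays moved. The work goes in short steps, Python scripts to look and compute and a shell command to move; the robot and the scene stay as the last step left them, time stands still between calls to the robot, and variables do not carry over. Pictures are saved under pics/ and viewed, at most 10 in all, crops included, and the job is handed in when it is done.

```bash
mkdir -p pics; cat > h.py <<'E'
import numpy as np, cv2
from cell import manip
def pts(cam, depth, mask=None):
    c=manip.calibration(cam); K=np.array(c["intrinsics"]); T=np.array(c["pose"])
    v,u=np.nonzero((depth>0) if mask is None else (mask&(depth>0)))
    d=depth[v,u]
    p=np.stack([(u-K[0,2])/K[0,0]*d,-(v-K[1,2])/K[1,1]*d,-d,np.ones_like(d)])
    return (T@p)[:3].T,u,v
E
python3 - <<'E'
from h import *
s=manip.read_state(); print(s)
ims=[]
for cam in("top","scene"):
    im,d=manip.camera(cam); np.save(cam+"_d.npy",d); ims.append(im)
    cv2.imwrite(f"pics/{cam}0.png",im[:,:,::-1])
    for q in("small_brush_grip","saw_bed","bar_end","hex_slug"):
        for r in manip.cut_out(q,cam):
            P,u,v=pts(cam,d,r["mask"])
            if len(P)<5: continue
            print(cam,q,round(r["score"],2),np.round(r["position"]),len(P),"med",np.median(P,0).round(),"p5",np.percentile(P,3,0).round(),"p95",np.percentile(P,97,0).round())
            if cam=="top":
                zt=np.percentile(P[:,2],95); Q=P[P[:,2]>zt-6][:,:2].astype(np.float32); print("   top rect",zt.round(),cv2.minAreaRect(Q))
E
```

```text
{'clock': 0.0, 'joints': array([-1.17558338e+00,  3.00458455e-01,  1.52158439e+00,  2.32867897e-06,
        1.32072785e+00, -6.66056837e-02]), 'qd': array([1.53667941e-03, 7.07468068e-04, 4.83644973e-04, 2.46571911e-03,
       4.80139330e-04, 9.34303020e-06]), 'effort': array([-3.78014665e-04, -5.31809378e+01, -3.52739060e+01,  7.07588461e-02,
        2.43675703e-02, -5.70044585e-05]), 'eef_pos': array([ 245.04749027, -492.35173818,  404.09173923]), 'eef_rot': array([-3.14041738e+00, -8.06567464e-05,  4.61818001e-01]), 'wrist_force': array([-0.45237694, -0.38669873,  1.05095004]), 'moment': array([ 0.02687705, -0.02272457, -0.01901317]), 'finger_force': 0.0, 'finger_gap': 94.1410039383937}
top small_brush_grip 0.95 [219. 239.] 388 med [422. 247.  83.] p5 [408. 225.  41.] p95 [440. 277.  92.]
   top rect 92.0 ((422.73052978515625, 251.88265991210938), (17.4417724609375, 40.73119354248047), 25.96834373474121)
top small_brush_grip 0.93 [403. 287.] 507 med [ 335. -101.   65.] p5 [ 315. -123.    9.] p95 [355. -81.  92.]
   top rect 92.0 ((334.91693115234375, -106.95745086669922), (17.6613
[... 946 characters left out ...]
 96 med [613. 314.  40.] p5 [605. 305.  31.] p95 [623. 324.  43.]
   top rect 43.0 ((613.9586791992188, 314.6775817871094), (21.153621673583984, 17.163394927978516), 47.09172058105469)
scene small_brush_grip 0.95 [345. 210.] 652 med [342.  -1.  44.] p5 [325. -22.   4.] p95 [362.  16.  89.]
scene small_brush_grip 0.75 [367. 193.] 451 med [329. -93.  44.] p5 [ 311. -121.    3.] p95 [357. -80.  89.]
scene small_brush_grip 0.65 [262. 252.] 552 med [416. 270.  45.] p5 [405. 232.   4.] p95 [427. 282.  90.]
scene saw_bed 0.58 [190. 247.] 3593 med [602. 290.  23.] p5 [551. 149.   1.] p95 [661. 378.  38.]
scene bar_end 0.68 [193. 240.] 125 med [599. 267.  37.] p5 [589. 254.  24.] p95 [614. 272.  41.]
```

View pics/top0.png

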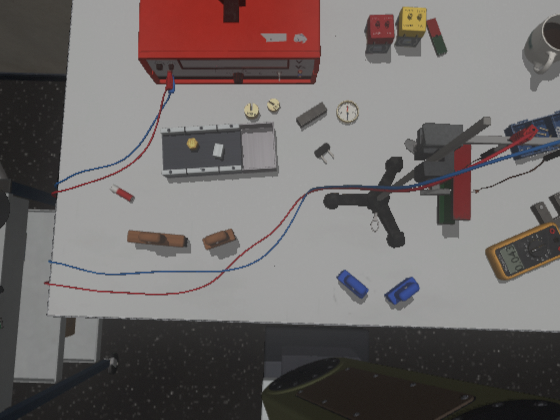

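View pics/scene0.png

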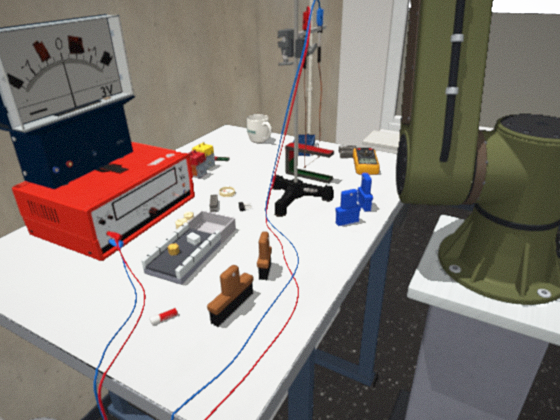

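```bash
python3 - <<'E'
from h import *
im=cv2.imread("pics/top0.png"); d=np.load("top_d.npy")
a=cv2.resize(im[200:330,170:300],(400,400)); b=cv2.resize(im[230:330,330:430],(400,400))
cv2.imwrite("pics/crop0.png",np.hstack([a,b]))
P,u,v=pts("top",d)
# block widths
for x,y in((423,252),(335,-107),(344,-11)):
    m=(np.hypot(P[:,0]-x,P[:,1]-y)<80)&(P[:,2]>25)
    print(x,y,"block+",cv2.minAreaRect(P[m][:,:2].astype(np.float32)))
m=(abs(P[:,0]-606)<90)&(abs(P[:,1]-261)<160)
Q=P[m]
r=Q[(Q[:,2]>35.5)&(Q[:,2]<40.5)]
print("rails", cv2.minAreaRect(r[:,:2].astype(np.float32)))
for lo,hi in((1,8),(21,27),(31,36),(36,40.5)):
    r=Q[(Q[:,2]>lo)&(Q[:,2]<hi)]; print(lo,hi,len(r),np.percentile(r,[2,50,98],axis=0).round().tolist())
E
```

```text
423 252 block+ ((420.34619140625, 275.77691650390625), (34.36187744140625, 111.02462768554688), 8.298787117004395)
335 -107 block+ ((314.4163818359375, -86.78572845458984), (76.58914184570312, 110.70366668701172), 11.97648811340332)
344 -11 block+ ((333.1320495605469, -30.251983642578125), (105.94062042236328, 85.3428726196289), 46.43661117553711)
rails ((606.9398193359375, 262.21954345703125), (96.83634948730469, 228.63267517089844), 5.548425674438477)
1 8 4201 [[519.0, 106.0, 1.0], [605.0, 202.0, 3.0], [693.0, 416.0, 7.0]]
21 27 2423 [[563.0, 204.0, 21.0], [603.0, 297.0, 24.0], [658.0, 375.0, 27.0]]
31 36 329 [[550.0, 146.0, 31.0], [615.0, 228.0, 34.0], [663.0, 367.0, 36.0]]
36 40.5 796 [[553.0, 159.0, 36.0], [609.0, 288.0, 38.0], [658.0, 372.0, 40.0]]
```

Top view: brown small brush at (219,239), brown wide brush at (157,240), blue look-alikes at (352,284) and (403,290). The bed is at about (200,150) with its tray to the right. The hex is at (191,145) and the bar at (219,150). The brown one at (219,239) fits: it is brown, and its length is about half that of its neighbour. I'll confirm that in the crop and check for tall obstacles.

View pics/crop0.png

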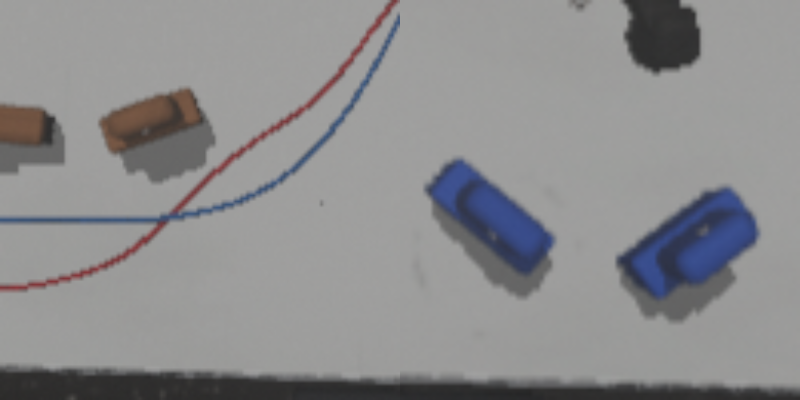

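```bash
python3 - <<'E'
from h import *
for cam in("top","scene"):
    P,u,v=pts(cam,np.load(cam+"_d.npy"))
    m=(P[:,2]>100)&(P[:,0]>200)&(P[:,0]<900)&(abs(P[:,1])<600)&(P[:,2]<700)
    Q=P[m]; 
    k,n=np.unique((Q[:,:2]//60).astype(int),axis=0,return_counts=True)
    print(cam,[(int(a*60),int(b*60),int(c),int(Q[((Q[:,:2]//60)==[a,b]).all(1)][:,2].max())) for (a,b),c in zip(k,n) if c>3 and a*60<720])
d=np.load("top_d.npy");P,u,v=pts("top",d)
# small brush lower parts, hex/bar, in bed frame
o=np.array([603.6,296.8]);ex=np.array([.0963,-.9954]);ey=np.array([.9954,.0963])
Q=P[:,:2]-o; L=np.c_[Q@ex,Q@ey,P[:,2]]
for lo,hi in((36,40),(22,26),(2,6)):
    r=L[(L[:,2]>lo)&(L[:,2]<hi)&(abs(L[:,1])<52)&(L[:,0]>-85)&(L[:,0]<155)]
    print(lo,np.percentile(r,[1,50,99],axis=0).round().tolist())
E
```

```text
top [(180, 0, 2693, 531), (180, 60, 2364, 471), (180, 120, 19, 256), (240, -120, 798, 643), (240, -60, 4734, 643), (240, 0, 1285, 554), (420, -120, 103, 449), (420, -60, 553, 448), (480, -300, 108, 306), (480, -240, 211, 420), (480, -180, 968, 490), (480, -120, 1169, 551), (480, -60, 2216, 552), (480, 0, 237, 341), (540, -120, 83, 432), (540, -60, 192, 432)]
scene [(180, 0, 675, 499), (180, 60, 1508, 500), (180, 120, 14, 243), (240, -60, 162, 494), (240, 0, 168, 495), (420, -120, 29, 447), (420, -60, 248, 447), (480, -300, 90, 417), (480, -240, 283, 478), (480, -180, 247, 483), (480, -120, 191, 480), (480, -60, 1101, 488), (480, 0, 345, 342), (540, -120, 4, 429), (540, -60, 54, 429)]
36 [[-78.0, -48.0, 36.0], [7.0, 4.0, 38.0], [147.0, 48.0, 40.0]]
22 [[-79.0, -48.0, 22.0], [-1.0, -0.0, 24.0], [103.0, 39.0, 26.0]]
2 [[-44.0, -51.0, 2.0], [112.0, 1.0, 4.0], [153.0, 45.0, 6.0]]
```

The crop confirms it: brown brush at (145,120) in the left panel, with a 62 mm block overhanging a 42 mm grip. Its wide brown twin is at the left edge, and the blue ones in the right panel aren't candidates. Going round inside the stand.

```bash
python3 -m creep '{"slide":[[0.9,5.7,0],[0.9,5.7,0],[0.9,5.7,0],[0.9,5.7,0],[0.9,5.7,0],[1,5.7,0],[0.5,5,0],[0.5,5,0]],"turn":[0.108,0.108,0.108,0.108,0.108,0.11,0.15,0.15],"claw":[1,1,1,1,1,1,0.6,0.6]}' 25
```

```text
clock: 1.5
eef_pos: [309.7, -48.8, 404.9]
eef_rot: [3.14, 0.0, 1.416]
wrist_force: [1.1, -0.4, -0.0]
finger_gap: 76.8
finger_force: 0.0
```

```bash
python3 -m creep '{"slide":[[0.6,5.5,0],[0.6,5.5,0],[1.6,5,0],[2.6,5,0],[2.9,4.7,-2],[3,4.4,-3],[0,0,0]],"turn":[0.1,0.1,0.1,0.1,0.1,0.107,0],"claw":[0.6,0.6,0.6,0.6,0.6,0.6,0.6]}'
python3 - <<'E'
from h import *
for cam in("wrist","top"):
    im,d=manip.camera(cam); cv2.imwrite(f"pics/{cam}1.png",im[:,:,::-1])
    for r in manip.cut_out("small_brush_grip",cam):
        P,u,v=pts(cam,d,r["mask"])
        if len(P)<5: continue
        Q=P[(P[:,2]>85)&(P[:,2]<96)][:,:2].astype(np.float32)
        B=P[(P[:,2]>41)&(P[:,2]<96)][:,:2].astype(np.float32)
        print(cam,r["score"],np.round(r["position"]),len(P),len(Q),P[:,2].max()); 
        if len(Q)>4:print(cv2.minAreaRect(Q),cv2.minAreaRect(B))
E
```

```text
clock: 2.38
eef_pos: [423.8, 252.5, 350.9]
eef_rot: [-3.135, -0.0, 2.022]
wrist_force: [0.6, 0.1, 0.0]
finger_gap: 56.1
finger_force: 0.0
wrist 0.96 [283. 208.] 1831 1012 94.46049883327879
((423.84783935546875, 251.7692413330078), (19.16141128540039, 41.64132308959961), 21.69832420349121) ((424.5578308105469, 252.45950317382812), (24.02341079711914, 60.77317810058594), 21.36892318725586)
top 0.88 [353. 283.] 394 198 94.63210699175738
((343.79296875, -10.437528610229492), (41.14830780029297, 17.205171585083008), 51.43175506591797) ((343.9723205566406, -10.545732498168945), (61.861114501953125, 23.082141876220703), 50.907474517822266)
top 0.66 [402. 289.] 535 200 96.06136946125127
((335.48675537109375, -107.20751953125), (19.07672882080078, 41.3565673828125), 36.90958786010742) ((336.5479431152344, -106.41535949707031), (23.94667625427246, 61.22206497192383), 43.94865798950195)
```

Block measures 24 × 61 mm, so it is the small brush. I'll use the wrist view's angle of 21.5°.

```bash
python3 -m creep '{"slide":[[0,0,-5],[0,0,-3],[0,0,-1.7],[0,0,0],[0,0,0],[0,0,0],[0,0,0],[0,0,0]],"turn":[-0.07,0,0,0,0,0,0,0],"claw":[0.6,0.6,0.6,0.6,0.1,0.1,0.1,0.1]}' 25; python3 -m creep '{"slide":[[0,0,0],[0,0,0],[0,0,2],[0,0,4],[0,0,4]],"turn":[0,0,0,0,0],"claw":[0.1,0.1,0.1,0.1,0.1]}' 30
```

```text
clock: 3.58
eef_pos: [423.1, 250.6, 257.9]
eef_rot: [3.141, -0.0, 1.949]
wrist_force: [-0.0, 0.4, -0.0]
finger_gap: 20.1
finger_force: 0.1
clock: 4.2
eef_pos: [422.9, 250.6, 358.6]
eef_rot: [-3.141, 0.0, 1.949]
wrist_force: [-0.3, -0.6, -0.8]
finger_gap: 17.6
finger_force: 30.0
```

```bash
python3 -m creep '{"slide":[[2.5,1.5,0],[2.5,1.5,0],[2.5,1.5,0],[2.5,1.5,0],[2.5,1.5,0],[2.5,1.5,0],[2.5,1.4,0],[0,0,0]],"turn":[0.184,0.184,0.184,0.184,0.184,0.184,0.184,0],"claw":[0.1,0.1,0.1,0.1,0.1,0.1,0.1,0.1]}'
python3 - <<'E'
from h import *
o=np.array([603.6,296.8]);ex=np.array([.0963,-.9954]);ey=np.array([.9954,.0963])
for cam in("top","scene"):
    im,d=manip.camera(cam); cv2.imwrite(f"pics/{cam}2.png",im[:,:,::-1])
    for r in manip.cut_out("small_brush_grip",cam):
        P,u,v=pts(cam,d,r["mask"])
        if len(P)<5: continue
        print(cam,r["score"],np.round(r["position"]),len(P),np.percentile(P,[1,50,99],axis=0).round().tolist())
    for q in("bar_end","hex_slug"):
      for r in manip.cut_out(q,cam):
        P,u,v=pts(cam,d,r["mask"]); m=np.median(P,0); print(cam,q,round(r["score"],2),len(P),((m[:2]-o)@ex).round(),((m[:2]-o)@ey).round(),m[2].round())
E
```

```text
clock: 5.2
eef_pos: [598.8, 355.0, 356.3]
eef_rot: [-3.141, -0.001, -3.045]
wrist_force: [-0.7, 0.2, -0.8]
finger_gap: 17.7
finger_force: 30.0
top 0.76 [351. 282.] 399 [[322.0, -37.0, 1.0], [346.0, -5.0, 85.0], [367.0, 17.0, 93.0]]
top 0.64 [403. 289.] 527 [[311.0, -128.0, 3.0], [335.0, -101.0, 63.0], [359.0, -79.0, 93.0]]
top bar_end 0.66 135 35.0 -7.0 40.0
top hex_slug 0.56 102 -16.0 11.0 40.0
scene 0.66 [368. 194.] 424 [[310.0, -123.0, 2.0], [328.0, -93.0, 44.0], [358.0, -78.0, 91.0]]
scene 0.63 [347. 209.] 758 [[320.0, -119.0, -1.0], [342.0, -3.0, 42.0], [401.0, 18.0, 90.0]]
scene 0.56 [161. 216.] 976 [[564.0, 171.0, 17.0], [583.0, 361.0, 139.0], [761.0, 368.0, 190.0]]
scene hex_slug 0.43 116 -21.0 10.0 36.0
```

View pics/scene2.png

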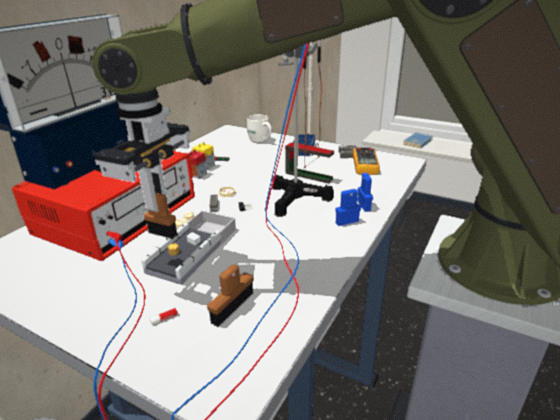

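The scene view shows the brush held upright at (160,220) above the closed end of the channel, with the hex at (175,249) and the bar at (193,238) untouched. Next I'll measure the bristle-tip height.

```bash
python3 - <<'E'
from h import *
o=np.array([603.6,296.8]);ex=np.array([.0963,-.9954]);ey=np.array([.9954,.0963])
im,d=manip.camera("scene"); P,u,v=pts("scene",d)
L=np.c_[(P[:,:2]-o)@ex,(P[:,:2]-o)@ey,P[:,2]]
m=(abs(L[:,0]+58)<22)&(abs(L[:,1])<45)&(L[:,2]>60)&(L[:,2]<160)
Q=L[m]; C=im[v[m],u[m]]
for z in range(60,160,5):
    k=(Q[:,2]>=z)&(Q[:,2]<z+5)
    if k.sum()>2: print(z,k.sum(),Q[k].min(0)[:2].round(),Q[k].max(0)[:2].round(),C[k].mean(0).round())
print(Q[:,2].min(),manip.read_state()["eef_pos"])
E
```

```text
95 5 [-65. -29.] [-57.  17.] [85. 85. 85.]
100 51 [-68. -32.] [-51.  28.] [58. 59. 59.]
105 68 [-69. -33.] [-49.  27.] [25. 23. 24.]
110 63 [-69. -33.] [-49.  26.] [21. 19. 20.]
115 61 [-68. -33.] [-51.  26.] [24. 21. 22.]
120 70 [-68. -33.] [-49.  26.] [22. 22. 22.]
125 57 [-68. -32.] [-52.  28.] [45. 33. 27.]
130 40 [-71. -33.] [-49.  26.] [98. 64. 41.]
135 74 [-71. -35.] [-47.  29.] [112.  72.  45.]
140 123 [-71. -33.] [-47.  28.] [123.  80.  51.]
145 57 [-70. -32.] [-49.  26.] [118.  78.  50.]
150 48 [-67. -24.] [-50.  16.] [111.  73.  49.]
155 31 [-70. -23.] [-55.  14.] [110.  80.  60.]
99.5384538043005 [597.82319973 354.51117201 358.01574773]
```

```bash
python3 -m creep '{"slide":[[0.2,0,-4],[0,0,-2],[0,0,-1],[0,0,-0.3],[0,0,0]],"turn":[0,0,0,0,0],"claw":[0.1,0.1,0.1,0.1,0.1]}'
python3 -m creep '{"slide":[[0,0,-0.1],[0,0,0]],"turn":[0,0],"claw":[0.1,0.1]}'
```

```text
clock: 6.28
eef_pos: [600.2, 354.7, 285.5]
eef_rot: [3.141, 0.001, -3.046]
wrist_force: [0.4, 1.2, -1.0]
finger_gap: 17.9
finger_force: 30.0
clock: 6.52
eef_pos: [600.1, 354.6, 284.1]
eef_rot: [3.141, 0.001, -3.046]
wrist_force: [0.5, -0.3, -1.3]
finger_gap: 17.7
finger_force: 30.0
```

```bash
python3 -m creep '{"slide":[[0.08,-0.8,0],[0.08,-0.8,0],[0.08,-0.8,0],[0.08,-0.8,0],[0.08,-0.8,0],[0.08,-0.8,0],[0.08,-0.8,0],[0.08,-0.8,0]],"turn":[0,0,0,0,0,0,0,0],"claw":[0.1,0.1,0.1,0.1,0.1,0.1,0.1,0.1]}'
cat > look.py <<'E'
from h import *
import sys
o=np.array([603.6,296.8]);ex=np.array([.0963,-.9954]);ey=np.array([.9954,.0963])
print("tool bed xy",(manip.read_state()["eef_pos"][:2]-o)@ex,(manip.read_state()["eef_pos"][:2]-o)@ey)
out=[]
for cam in("scene","top","wrist"):
    im,d=manip.camera(cam); out.append(im)
    for q in("bar_end","hex_slug"):
      for r in manip.cut_out(q,cam):
        P,u,v=pts(cam,d,r["mask"])
        if len(P)<3: continue
        m=np.median(P,0); print(cam,q,round(r["score"],2),len(P),np.round(r["position"]),((m[:2]-o)@ex).round(),((m[:2]-o)@ey).round(),m[2].round())
a=cv2.resize(out[0][200:300,130:260],(520,400)); b=cv2.resize(out[2],(280,210)); c=cv2.resize(out[1][100:200,150:290],(280,190))
cv2.imwrite(f"pics/{sys.argv[1]}.png",np.hstack([a,np.vstack([b,c])])[:,:,::-1])
E
python3 look.py s1
```

```text
clock: 7.52
eef_pos: [606.5, 290.1, 283.7]
eef_rot: [-3.142, 0.0, -3.046]
wrist_force: [0.2, 0.6, -0.9]
finger_gap: 18.1
finger_force: 30.0
tool bed xy 6.978491554493069 2.241072024833986
wrist bar_end 0.69 876 [244. 220.] 35.0 -8.0 39.0
wrist hex_slug 0.49 250 [252. 242.] 30.0 10.0 38.0
```

View pics/s1.png

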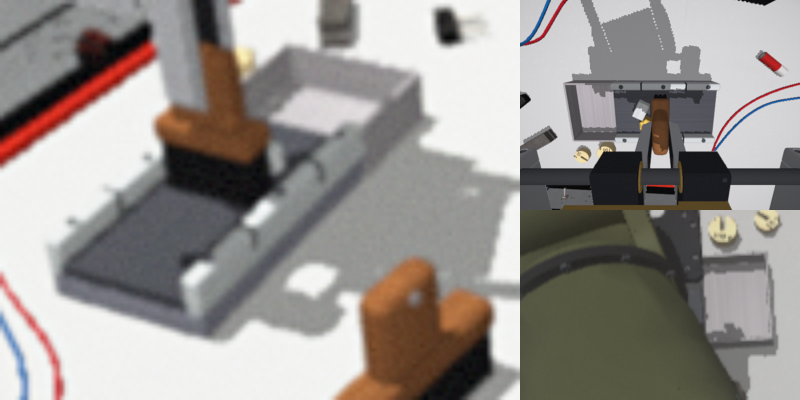

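The brush is inside the channel, with the bar and the hex just ahead of it (wrist inset at (640,112) and (645,125)). Continue sweeping.

```bash
python3 -m creep '{"slide":[[0.08,-0.8,0],[0.08,-0.8,0],[0.08,-0.8,0],[0.08,-0.8,0],[0.08,-0.8,0],[0.08,-0.8,0],[0.08,-0.8,0],[0.08,-0.8,0]],"turn":[0,0,0,0,0,0,0,0],"claw":[0.1,0.1,0.1,0.1,0.1,0.1,0.1,0.1]}'
python3 -m creep '{"slide":[[0.05,-0.5,0],[0.05,-0.5,0],[0.03,-0.3,0],[0,0,0]],"turn":[0,0,0,0],"claw":[0.1,0.1,0.1,0.1]}'
python3 look.py s2
```

```text
clock: 8.98
eef_pos: [612.9, 226.1, 283.7]
eef_rot: [-3.142, 0.0, -3.046]
wrist_force: [-0.7, -0.0, -1.5]
finger_gap: 18.2
finger_force: 30.0
clock: 9.48
eef_pos: [614.2, 213.5, 283.7]
eef_rot: [3.142, 0.0, -3.047]
wrist_force: [0.2, -0.3, -0.6]
finger_gap: 17.9
finger_force: 30.0
tool bed xy 83.91005856772365 2.5015722492755597
wrist bar_end 0.86 599 [257. 194.] 101.0 -24.0 21.0
wrist hex_slug 0.7 120 [262. 234.] 102.0 12.0 21.0
```

View pics/s2.png

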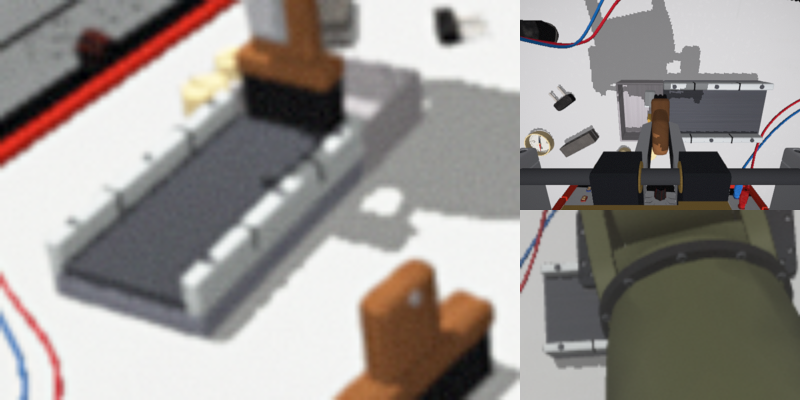

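Bed empty, and both pieces have their tops at about 21 mm, so they lie on the tray floor. Lift, check, and carry the brush back to its old spot.

```bash
python3 -m creep '{"slide":[[0,0.2,2],[0,0,4],[0,0,2],[-3,0.6,0],[-3,0.6,0],[-3,0.6,0],[-3,0.6,0],[-3,0.6,0]],"turn":[0,0,0,-0.184,-0.184,-0.184,-0.184,-0.184],"claw":[0.1,0.1,0.1,0.1,0.1,0.1,0.1,0.1]}'
python3 -m creep '{"slide":[[-3,0.6,0],[-1.0,0,0],[0,0,0]],"turn":[-0.184,-0.184,0],"claw":[0.1,0.1,0.1]}'
python3 look.py s3
```

```text
clock: 10.92
eef_pos: [463.1, 245.8, 365.2]
eef_rot: [3.14, 0.001, 2.311]
wrist_force: [0.3, -0.1, -0.3]
finger_gap: 17.5
finger_force: 30.0
clock: 11.3
eef_pos: [423.8, 251.8, 365.2]
eef_rot: [3.14, -0.0, 1.951]
wrist_force: [0.5, -0.2, -1.1]
finger_gap: 17.6
finger_force: 30.0
tool bed xy 27.44755301966644 -183.32416523068122
scene hex_slug 0.22 569 [261. 210.] 7.0 -191.0 151.0
top bar_end 0.41 89 [254. 156.] 101.0 -20.0 22.0
wrist bar_end 0.58 415 [396. 293.] 97.0 -21.0 20.0
wrist hex_slug 0.84 328 [432. 298.] 94.0 14.0 20.0
```

View pics/s3.png

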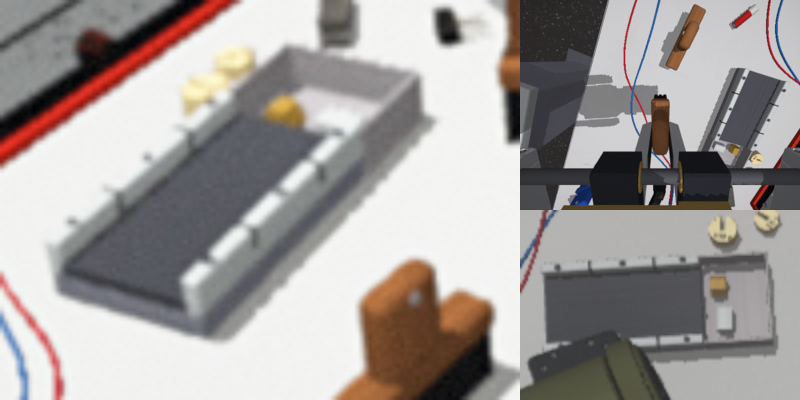

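Both pieces are in the tray: hex at (718,287), bar at (725,318). Set the brush down.

```bash
python3 -m creep '{"slide":[[0,0,-5],[0,0,-4],[0,0,-1],[0,0,-0.4],[0,0,0]],"turn":[0,0,0,0,0],"claw":[0.1,0.1,0.1,0.1,0.1]}'
python3 -m creep '{"slide":[[0,0,-0.1],[0,0,-0.1],[0,0,0]],"turn":[0,0,0],"claw":[0.1,0.1,0.1]}'
```

```text
clock: 12.38
eef_pos: [424.5, 251.8, 260.8]
eef_rot: [3.14, -0.0, 1.949]
wrist_force: [-0.4, -0.3, -0.9]
finger_gap: 18.2
finger_force: 30.0
clock: 12.75
eef_pos: [424.2, 251.6, 257.9]
eef_rot: [3.141, -0.0, 1.949]
wrist_force: [0.2, 1.5, -0.8]
finger_gap: 17.9
finger_force: 30.0
```

```bash
python3 -m creep '{"slide":[[0,0,-0.05],[0,0,-0.05],[0,0,0]],"turn":[0,0,0],"claw":[0.1,0.1,0.1]}'
python3 -m creep '{"slide":[[0,0,-0.05],[0,0,-0.05],[0,0,0]],"turn":[0,0,0],"claw":[0.1,0.1,0.1]}'
```

```text
clock: 13.12
eef_pos: [424.3, 251.6, 257.7]
eef_rot: [3.141, 0.0, 1.949]
wrist_force: [-4.7, -3.2, 12.8]
finger_gap: 17.8
finger_force: 30.0
clock: 13.5
eef_pos: [424.3, 251.7, 257.6]
eef_rot: [3.14, 0.0, 1.949]
wrist_force: [-8.0, -5.6, 26.7]
finger_gap: 17.7
finger_force: 30.0
```

Table contact made; back off the excess and open.

```bash
python3 -m creep '{"slide":[[0,0,0.1],[0,0,0.03],[0,0,0],[0,0,0],[0,0,0],[0,0,0],[0,0,0],[0,0,0]],"turn":[0,0,0,0,0,0,0,0],"claw":[0.1,0.1,0.25,0.4,0.6,0.6,0.6,0.6]}'
python3 -m creep '{"slide":[[0,0,1],[0,0,3],[0,0,5],[0,0,5],[0,0,2],[0,0,0]],"turn":[0,0,0,0,0,0],"claw":[0.6,0.6,0.6,0.6,0.6,0.6]}'
python3 look.py s4
python3 - <<'E'
from h import *
im,d=manip.camera("wrist")
r=manip.cut_out("small_brush_grip","wrist")
for k in r:
    P,_,_=pts("wrist",d,k["mask"]);print(k["score"],len(P),np.percentile(P,[2,50,98],axis=0).round().tolist())
im,d=manip.camera("scene");cv2.imwrite("pics/f.png",im[:,:,::-1])
E
```

```text
clock: 14.5
eef_pos: [424.2, 251.6, 256.9]
eef_rot: [3.142, 0.0, 1.949]
wrist_force: [-0.1, -0.6, -0.5]
finger_gap: 56.3
finger_force: 0.0
clock: 15.25
eef_pos: [424.0, 251.6, 418.6]
eef_rot: [3.138, -0.0, 1.949]
wrist_force: [0.0, -0.3, 0.2]
finger_gap: 56.4
finger_force: 0.0
tool bed xy 27.742634676004773 -183.1658304615918
scene bar_end 0.51 28 [214. 231.] 99.0 -17.0 21.0
scene hex_slug 0.52 44 [198. 228.] 94.0 14.0 21.0
top bar_end 0.47 106 [253. 154.] 101.0 -20.0 23.0
wrist hex_slug 0.68 240 [412. 275.] 93.0 15.0 21.0
0.57 1204 [[406.0, 231.0, 0.0], [421.0, 263.0, 85.0], [442.0, 284.0, 90.0]]
```

View pics/f.png

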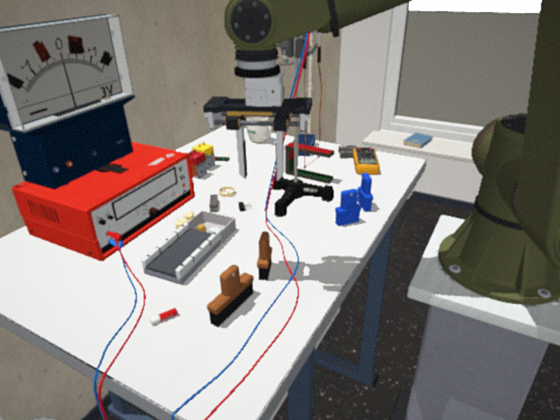

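The small brush stands upright at (264,255), its top at 90 mm. Both pieces are in the tray near (200,229) and (214,231), and the gripper is clear.

```bash
python3 -c "from cell import manip; print(manip.sign_off())"
```

```text
the job is handed in; nothing more can be done
None
```

I swept both pieces of scrap into the tray with the small brush, stood it upright on the bare table and let go, then handed the job in at about 15 s; the sign-off returned no verdict.

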